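# Check weight out through the cabinet port and onto the receiving scale

## Robot

A 6-joint arm with a two-finger parallel gripper is mounted at the origin on the work surface. World frame = base frame: x ahead of the robot, y to its left, z up, the work surface at z = 0. Lengths are in m, angles in rad, forces in N, time in s.
With the tool pointing down it reaches from about 0.3 to 1 m from the base axis. Payload 5.1 kg.
Tool frame: the origin (TCP) lies on the centre line of the jaws, within the pads' length; the fingertips stand 11 mm ahead of it and the grasp point (between the pads) lies 8 mm behind it (bot.finger_overhang is the z of the fingertips in the tool frame, in m); z points along the fingers, y is the line along which they close (so a half turn about z gives the same grasp; the last joint's range is limited). The gripper opens to 95 mm and grips with 3 to 60 N. Pads are 20 mm wide; open, the fingers measure 119 mm over their backs; the gripper's body (75 mm by 180 mm) begins 59 mm behind the grasp point.
Start: joints at [-1.403, 0.124, 1.65, -0, 1.367, -0.083], TCP at [0.161, -0.63, 0.226] pointing down, gripper open.
Joint ranges: [-2.61, 2.61], [-1.02, 2.33], [0.03, 2.71], [-1.35, 4.49], [0.32, 2.68], [-2.91, 2.91]. Speed limits (rad/s): [2.57, 2.57, 3.14, 3.14, 3.14, 3.14].

## Interface

Orientations are given as a unit quaternion [x, y, z, w].
In Python, from bench import bot gives the robot as it stands.
- The arm moves only by the shell command python3 -m pendant 'ROWS' [OPENING] [FORCE]. ROWS is JSON, a list of rows, each a list of 6 numbers: the shift along the tool's x, y, z in m, then the turn, a rotation vector about the tool's x, y, z in rad. In form: [[dx, dy, dz, rx, ry, rz], ...]. A call has 1 to 8 rows; each row shifts and turns the commanded pose from where the row before left it, along the tool's axes as they then stand; what a row does not reach is not made up. A row lasts 1/8 s, in which the tool goes at most 62.5 mm and 10.7 degrees, less where a joint would pass 70% of its speed; a pose out of reach is approached as far as the arm can. A call with a gripper value outside its range is refused whole. OPENING is the gripper command: -1 is fully open, 1 is shut, values between are in proportion, set as the call begins (- or left out, the last holds). The fingers move at their own pace and stop on an object; FORCE is the grip in N (left out, the last holds). Time passes only in rows, so rows that do not move let the fingers close. It gives the time, the measured TCP pose, the force, the opening and the grip force at its end, in the units of the state.
- bot.sense(): the state, without advancing time (a new reading comes with each control period).
- bot.capture(name): name is "scene" or "top" or "wrist"; returns a dict with "pixels" (384x512x3 uint8, red, green, blue), "K" (3x3 intrinsics, pixels), "k1" (the pictures are not rectified: a ray, as slopes to the right and down, at radius r is drawn at 1 + k1 r^2 times it, then the intrinsics apply), "R" (3x3) and "t" (3): a world point X has camera coordinates R X + t. Camera axes: x right, y down, z forward; pixel columns grow to the right and rows downward; lengths in m; the calibration is good to about 2 mm. A picture is of the moment at which its call begins. There is no depth.
- bot.finish_job(): hands the job in; it is judged then, once.
The state is a dict: "t": time; "joint_positions": joint angles; "qd": joint speeds; "joint_efforts": joint torques, N m; "tcp_pos": TCP position; "tool_rot": TCP orientation; "ft_force": force on the tool from outside, world axes, zero at the start; "torque": the same for the moment, N m; "grip_width": opening from 0.0 (shut) to 1.0 (fully open); "finger_force": force on a finger pad.
Only numpy, scipy, OpenCV 4.12 (cv2) and the standard library are available. Lean on these libraries where they do the work, as an engineer would, in place of code of your own. Each camera call takes 0.05 s, during which the arm holds its last target. There are 200 camera calls.

## Task

The receiving scale is due for its check. Reach down through the round port of the clear-walled weight cabinet, lift the larger of its two steel check weights off its pedestal, and stand it upright in the middle of the scale's round pan, setting it down gently. Leave the smaller weight standing on its own pedestal.

Things in the scene. Friction and masses are not known exactly. Their poses are not given: they have to be found in the camera images.
- large_weight: Larger check weight, plain steel, upright cylinder, about 0.5 kg: straight body 36 mm diameter and 60 mm tall, with a button of 14 mm diameter and 6 mm height on top (66 mm in all). Origin at centre of underside, z up. Starts upright on the centre of one of the cabinet's two pedestals, left or right; its top is then 12 mm below the top plate's upper face. Grip it firmly by the body, it is heavy.
- small_weight: Smaller check weight, same shape and steel, about 0.2 kg: body 27 mm diameter and 45 mm tall, button 11 mm diameter and 5 mm high on top (50 mm in all). Origin at centre of underside, z up. It starts upright on the other pedestal and stays there.
- cabinet: Fixed cabinet 200 (its x) by 360 (its y) by 150 mm high, origin at centre of underside, z up. Clear walls, white top plate 6 mm thick, upper face at z = 150 mm, with two round ports of 130 mm diameter at x = 0, y = +85 and -85 mm, the only way in. Centred under each is a fixed grey pedestal, 60 mm diameter, top at z = 72 mm. Fingers opened to about 50 mm pass with room to spare.
- scale: Fixed receiving scale. Origin on the table directly below the centre of its pan, z up. The pan is a flat round steel plate of 140 mm diameter, its upper face at z = 55 mm; it does not give. Below it is a grey body, 39 mm high, from x = -120 to +80 mm and 85 mm to either side in y; nothing on the scale rises above the pan.

How it is judged:
On the way:
1. the larger weight is lifted out through the port, wholly above the cabinet's top plate (z of large_weight in the frame of cabinet above 0.155 m), for 0.1 s.
At the end, for the whole second after the job is handed in: The larger weight stands upright (within 6 degrees) and at rest on the scale's pan, its centre within 20 mm of the pan's centre, its underside on the pan; the smaller weight stands upright on its own pedestal within 15 mm of where it started (horizontal distance between large_weight and scale below 0.02 m and z of large_weight in the frame of scale between 0.05 and 0.06 m and angle between each of large_weight, small_weight's own z axis and vertical below 0.1 rad and linear speed of large_weight below 0.02 m/s and z of small_weight in the frame of cabinet above 0.066 m and distance of small_weight from where it was at the start of the episode below 0.015 m); the robot touches nothing.
It fails at once if the larger weight is rammed onto the scale (more than 80 N between them) (contact force between large_weight and scale above 80 N).
It fails at once if the larger weight is let fall: out of the fingers and falling faster than 0.45 m/s (a drop of about 10 mm) (contact force between the fingers and large_weight below 0.5 N and linear speed of large_weight above 0.45 m/s).
It fails at once if the smaller weight is lifted off or pushed along its pedestal (distance of small_weight from where it was at the start of the episode above 0.02 m).
It also fails if it takes over 48 s, if anything falls off the work surface, if the arm or the gripper's body presses on something with over 40 N, if the wrist force passes 120 N, or if a joint passes its speed limit or range.

## Working session

There is one attempt and no reset: what is moved stays moved. The work goes in short steps, Python scripts to look and compute and a shell command to move; the robot and the scene stay as the last step left them, time stands still between calls to the robot, and variables do not carry over. Pictures are saved under pics/ and viewed, at most 10 in all, crops included, and the job is handed in when it is done.

```bash
mkdir -p pics && cat > h.py <<'E'
import numpy as np, cv2
from bench import bot
def ray(c,uv):
    K=np.array(c["K"]);R=np.array(c["R"]);t=np.array(c["t"])
    d=np.array([(uv[0]-K[0,2])/K[0,0],(uv[1]-K[1,2])/K[1,1]])
    u=cv2.undistortPoints(np.array([[uv]],float),K,np.array([c["k1"],0,0,0,0.]))[0,0]
    return -R.T@t, R.T@np.array([u[0],u[1],1])
def onz(c,uv,z):
    o,d=ray(c,uv); return o+d*(z-o[2])/d[2]
def save(c,n): cv2.imwrite('pics/'+n,cv2.cvtColor(c["pixels"],cv2.COLOR_RGB2BGR))
E
python3 - <<'E'
from h import *
import pickle
a=bot.capture("top");b=bot.capture("scene")
pickle.dump((a,b),open('ab.pkl','wb'))
save(a,'top1.png');save(b,'scene1.png')
print(bot.sense(), a["K"],a["k1"],a["R"],a["t"])
E
```

```text
{'t': 0.1, 'joint_positions': array([-1.40258284e+00,  1.24426327e-01,  1.65151914e+00, -1.24044636e-05,
        1.36753122e+00, -8.25731879e-02]), 'qd': array([-0.00066697, -0.00087758, -0.0034082 ,  0.00059224,  0.0013312 ,
        0.0002396 ]), 'joint_efforts': array([ 2.73741225e-04, -4.18881512e+01, -3.61096537e+01,  7.77232018e-02,
        4.62737598e-02, -7.00279634e-05]), 'tcp_pos': array([ 0.16119883, -0.62911338,  0.22452956]), 'tool_rot': array([ 9.92147954e-01,  1.25066185e-01, -4.63926454e-05, -9.40890422e-04]), 'ft_force': array([ 0.19641316, -0.04403392,  0.68028254]), 'torque': array([-0.03945242, -0.03096429, -0.01272403]), 'finger_force': 0.0, 'grip_width': 1.000044653481952} [[361.02355345   0.         256.52561619]
 [  0.         361.02355345 189.93197278]
 [  0.           0.           1.        ]] -0.06438060360026455 [[ 0.02584937 -0.99959065 -0.01226139]
 [-0.98467731 -0.02334387 -0.17281683]
 [ 0.17245986  0.01654072 -0.98487766]] [-0.02264328  0.56652797  0.73451756]
```

View pics/top1.png

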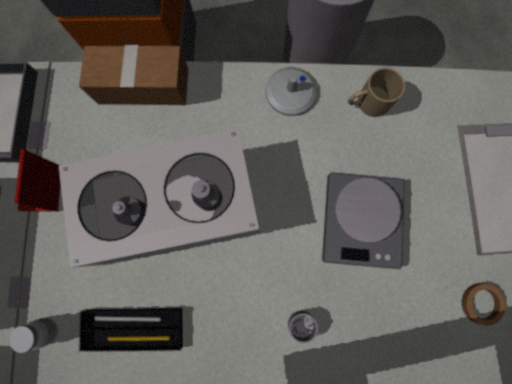

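View pics/scene1.png

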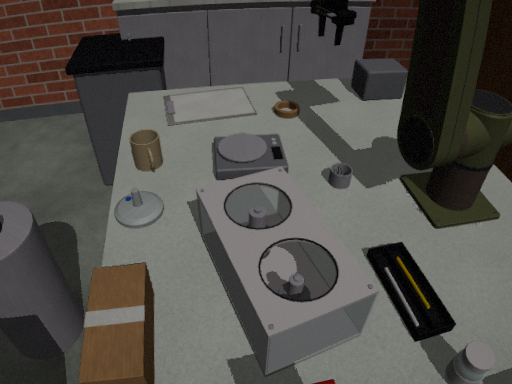

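The top view shows the cabinet's ports near (112,205) and (200,187), the weight buttons near (120,207) and (201,187), and the scale pan near (368,210). The right-hand weight looks larger. I'll measure these and enlarge the cabinet.

```bash
python3 - <<'E'
from h import *
import pickle
a,b=pickle.load(open('ab.pkl','rb'))
p=a["pixels"]; g=cv2.cvtColor(p,cv2.COLOR_RGB2GRAY)
cv2.imwrite('pics/crop1.png',cv2.resize(cv2.cvtColor(p[150:250,65:265],cv2.COLOR_RGB2BGR),None,fx=4,fy=4,interpolation=cv2.INTER_CUBIC))
for nm,uv,z in [('portL',(112,205.5),.15),('portR',(199.5,187.5),.15),('btnL',(119.5,207),.122),('btnR',(201,187),.138),('pan',(368,210),.055)]:
    print(nm,onz(a,uv,z).round(4))
# edges: port diameter and pan
for x0,x1,y,z in [(79,146,205,.15),(164,235,187,.15),(335,401,210,.055)]:
    print(np.linalg.norm(onz(a,(x0,y),z)-onz(a,(x1,y),z)))
# screws corners
c=[onz(a,u,.15) for u in [(66,168),(234,134),(252,225),(76,261)]]
print(np.round(c,3),np.mean(c,0))
# pan contour
h=cv2.cvtColor(p,cv2.COLOR_RGB2HSV)
print([tuple(p[y,x]) for x,y in [(368,190),(368,210),(330,190),(100,165),(112,180),(410,200)]])
for cc in cv2.HoughCircles(cv2.medianBlur(g,3),cv2.HOUGH_GRADIENT,1,40,param1=80,param2=20,minRadius=28,maxRadius=40)[0]:
    print(cc, onz(a,cc[:2],.15).round(4), onz(a,cc[:2],.055).round(4))
E
```

```text
portL [0.5127 0.2639 0.15  ]
portR [0.5514 0.0979 0.15  ]
btnL [0.5135 0.2603 0.122 ]
btnR [0.5546 0.0972 0.138 ]
pan [ 0.528  -0.2482  0.055 ]
0.13098986817658026
0.13547291407355416
0.14250570864534085
[[ 0.584  0.364  0.15 ]
 [ 0.659  0.036  0.15 ]
 [ 0.483 -0.004  0.15 ]
 [ 0.406  0.324  0.15 ]] [0.53298952 0.18009878 0.15      ]
[(np.uint8(109), np.uint8(104), np.uint8(109)), (np.uint8(104), np.uint8(100), np.uint8(103)), (np.uint8(77), np.uint8(77), np.uint8(79)), (np.uint8(143), np.uint8(137), np.uint8(136)), (np.uint8(76), np.uint8(72), np.uint8(72)), (np.uint8(87), np.uint8(89), np.uint8(84))]
[198.5 188.5  35. ] [0.5494 0.0997 0.15  ] [0.5661 0.1169 0.055 ]
[367.5 210.5  32.7] [ 0.5151 -0.2191  0.15  ] [ 0.5269 -0.2471  0.055 ]
[112.5 206.5  35.8] [0.5108 0.2627 0.15  ] [0.522  0.3029 0.055 ]
[291.5  84.5  31.6] [ 0.7649 -0.0747  0.15  ] [ 0.8121 -0.0822  0.055 ]
```

View pics/crop1.png

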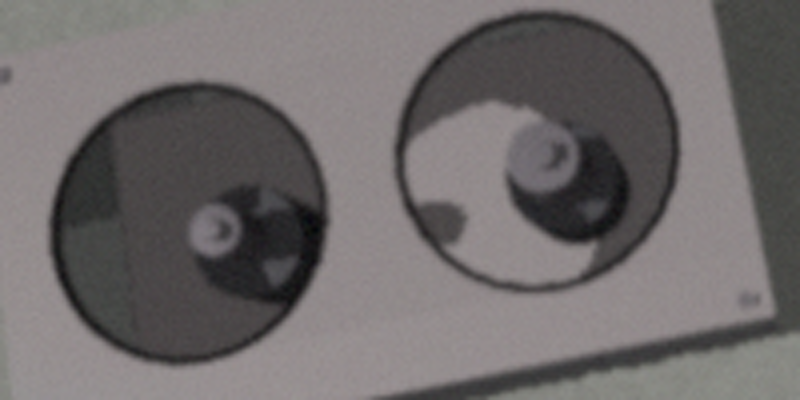

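The right-hand weight is the larger: its disc is about 17 px across against 12 px for the left. Its port is near (0.551, 0.098), and the sizes agree with those given. The tool's closing line already lies along the cabinet's y axis (yaw about 13°), so I'll move above the port without turning.

```bash
python3 -m pendant '[[0.035,-0.038,-0.01,0,0,0],[0.035,-0.038,-0.01,0,0,0],[0.035,-0.038,-0.01,0,0,0],[0.035,-0.038,-0.01,0,0,0],[0.035,-0.038,-0.01,0,0,0],[0.035,-0.038,-0.01,0,0,0],[0.035,-0.038,-0.01,0,0,0],[0.035,-0.038,-0.01,0,0,0]]' -0.1
python3 -m pendant '[[0.035,-0.038,0,0,0,0],[0.035,-0.038,0,0,0,0],[0.035,-0.038,0,0,0,0],[0.035,-0.038,0,0,0,0],[0.035,-0.038,0,0,0,0],[0.035,-0.038,0,0,0,0],[0.035,-0.038,0,0,0,0],[0,0,0,0,0,0]]'
python3 - <<'E'
from h import *
import pickle
a=bot.capture("wrist");pickle.dump(a,open('w.pkl','wb'));save(a,'w1.png');s=bot.sense();print(s['t'],s['tcp_pos'],s['tool_rot'],s['grip_width'])
E
```

```text
t: 1.1
tcp_pos: [0.3574, -0.264, 0.3056]
tool_rot: [0.992, 0.125, -0.0, -0.0]
ft_force: [0.8, -0.6, -0.3]
grip_width: 0.551
finger_force: 0.0
t: 2.1
tcp_pos: [0.5288, 0.0554, 0.3046]
tool_rot: [0.992, 0.127, -0.001, -0.0]
ft_force: [-1.0, -0.0, -1.3]
grip_width: 0.547
finger_force: 0.0
2.15 [0.52832838 0.05395659 0.30472758] [ 9.91974665e-01  1.26433051e-01 -9.72415270e-04  4.69951913e-05] 0.547621914024866
```

View pics/w1.png

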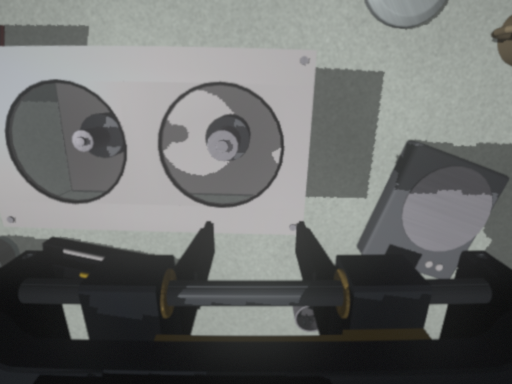

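The wrist view shows the target port as a circle centred near (221,145), with the weight's top disc in it near (223,145). The pan is at about (447,208).

```bash
python3 - <<'E'
from h import *
import pickle
w=pickle.load(open('w.pkl','rb'));a,b=pickle.load(open('ab.pkl','rb'))
g=cv2.medianBlur(cv2.cvtColor(w["pixels"],cv2.COLOR_RGB2GRAY),3)
for lo,hi,z in [(12,22,.132),(55,70,.15),(40,60,.055)]:
    cs=cv2.HoughCircles(g,cv2.HOUGH_GRADIENT,1,10,param1=60,param2=15,minRadius=lo,maxRadius=hi)
    for c in ([] if cs is None else cs[0][:6]): print(z,c,onz(w,c[:2],z).round(4), np.linalg.norm(onz(w,c[:2],z)-onz(w,c[:2]+[c[2],0],z))*2)
print('btnW',onz(w,(220.5,145),.138),'topdisc',onz(w,(223,145),.132),'port',onz(w,(221,145),.15),'pan',onz(w,(447,208),.055))
print('top cam disc',onz(a,(200.5,189),.132))
D=np.array([.551,.098])-bot.sense()['tcp_pos'][:2]
print(D)
E
python3 - <<'E'
import cv2
i=cv2.imread('pics/w1.png');cv2.imwrite('pics/w1c.png',cv2.resize(i[75:215,150:300],None,fx=4,fy=4,interpolation=cv2.INTER_CUBIC))
E
```

```text
0.132 [229.5 133.5  20.3] [0.568  0.0944 0.132 ] 0.045487226367595064
0.132 [222.5 144.5  14.5] [0.554  0.0993 0.132 ] 0.03285856524781648
0.132 [101.5 134.5  21.4] [0.531  0.2351 0.132 ] 0.049448048273505636
0.132 [ 79.5 142.5  12.5] [0.5155 0.2593 0.132 ] 0.02948765144537053
0.132 [182.5 157.5  18. ] [0.5279 0.1406 0.132 ] 0.04152853779164458
0.15 [222.5 142.5  60.7] [0.5592 0.0985 0.15  ] 0.12975882107311984
0.15 [ 80.5 131.5  68.3] [0.5329 0.2493 0.15  ] 0.1487495946096032
0.15 [ 63.5 138.5  56.2] [0.5207 0.2671 0.15  ] 0.1245576486367392
0.15 [ 58.5 147.5  64.7] [0.5094 0.2719 0.15  ] 0.14478522810598618
0.15 [ 69.5 146.5  56.2] [0.5136 0.2599 0.15  ] 0.12518626160646515
0.15 [217.5 151.5  66.1] [0.5484 0.1016 0.15  ] 0.14257782592112916
0.055 [220.5 143.5  58.3] [0.5413 0.1076 0.055 ] 0.16255053215021065
0.055 [ 63.5 138.5  56.1] [0.4933 0.3248 0.055 ] 0.1620130778569515
0.055 [ 57.5 130.5  52.8] [0.5025 0.3341 0.055 ] 0.1518788219151421
0.055 [ 75.5 150.5  52.7] [0.4803 0.3065 0.055 ] 0.15325613306664138
0.055 [454.5 219.5  52.6] [ 0.5192 -0.2659  0.055 ] 0.1730791265822477
0.055 [440.5 201.5  49.4] [ 0.5406 -0.2311  0.055 ] 0.1570736006121135
btnW [0.55391981 0.10088237 0.138     ] topdisc [0.55357238 0.09858722 0.132     ] port [0.55617017 0.09946245 0.15      ] pan [ 0.53353727 -0.24563944  0.055     ]
top cam disc [0.55167046 0.09903914 0.132     ]
[0.02267162 0.04404341]
```

View pics/w1c.png

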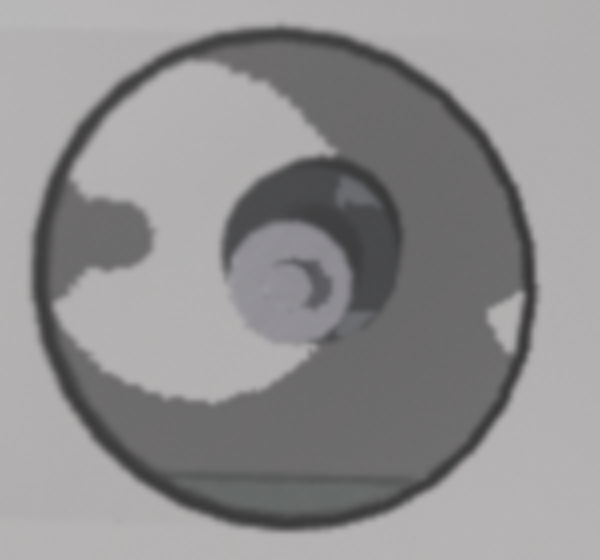

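The crop shows the weight's top disc at crop (291,283), which is full-image pixel (222.8,145.8). Both cameras put the weight at about (0.553, 0.099), so I'll centre over it.

```bash
python3 -m pendant '[[0.018,-0.019,0,0,0,0],[0.017,-0.018,0,0,0,0],[0,0,0.02,0,0,0],[0,0,0.03,0,0,0],[0,0,0.03,0,0,0],[0,0,0.02,0,0,0],[0,0,0,0,0,0],[0,0,0,0,0,0]]'
python3 - <<'E'
from h import *
a=bot.capture("wrist");save(a,'w2.png');s=bot.sense();print(s['t'],s['tcp_pos'],s['tool_rot'])
from scipy.spatial.transform import Rotation as Ro
print(Ro.from_quat(s['tool_rot']).inv().apply(np.array([.553,.099,.104])-s['tcp_pos']))
E
```

```text
t: 3.15
tcp_pos: [0.5536, 0.097, 0.2067]
tool_rot: [0.992, 0.125, 0.001, 0.0]
ft_force: [-0.4, 0.0, 0.6]
grip_width: 0.55
finger_force: 0.0
3.2 [0.55391799 0.09713313 0.20725476] [9.92164993e-01 1.24928045e-01 1.26469539e-03 1.05900354e-04]
[-0.00068293 -0.0020905   0.10325229]
```

View pics/w2.png

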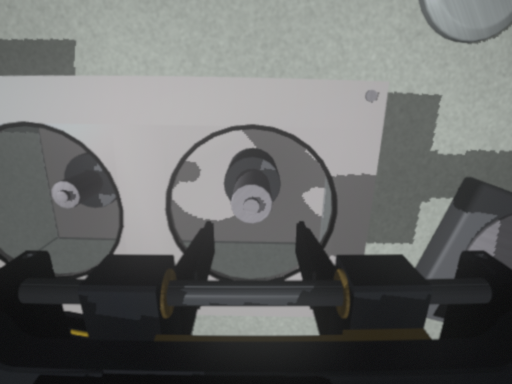

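The weight's disc at (251,204) is almost midway between the fingers, whose centre column is about 255. That leaves about -2 mm to shift along tool y before going down.

```bash
python3 -m pendant '[[0,-0.002,0.015,0,0,0],[0,0,0.02,0,0,0],[0,0,0.02,0,0,0],[0,0,0.02,0,0,0],[0,0,0.016,0,0,0],[0,0,0.012,0,0,0],[0,0,0,0,0,0],[0,0,0,0,0,0]]'
python3 -m pendant '[[0,0,0,0,0,0],[0,0,0,0,0,0],[0,0,0,0,0,0],[0,0,0,0,0,0],[0,0,0,0,0,0],[0,0,0,0,0,0]]' 1 40
```

```text
t: 4.2
tcp_pos: [0.5532, 0.0993, 0.1034]
tool_rot: [0.992, 0.125, 0.001, 0.0]
ft_force: [-0.1, 0.3, -0.2]
grip_width: 0.55
finger_force: 0.0
t: 4.95
tcp_pos: [0.553, 0.0995, 0.1033]
tool_rot: [0.992, 0.125, 0.0, -0.0]
ft_force: [-1.0, 1.9, 5.3]
grip_width: 0.371
finger_force: 40.0
```

Gripped: the opening is about 35 mm at 40 N, as it should be for a 36 mm body. Lifting.

```bash
python3 -m pendant '[[0,0,-0.005,0,0,0],[0,0,-0.012,0,0,0],[0,0,-0.02,0,0,0],[0,0,-0.025,0,0,0],[0,0,-0.025,0,0,0],[0,0,-0.025,0,0,0],[0,0,-0.018,0,0,0],[0,0,0,0,0,0]]'
python3 - <<'E'
from h import *
from scipy.spatial.transform import Rotation as Ro
a=bot.capture("wrist");save(a,'w3.png');s=bot.sense();print(s)
for q in [(.528,-.248),(.531,-.246)]: print(Ro.from_quat(s['tool_rot']).inv().apply(np.array([*q,.2])-s['tcp_pos']))
E
```

```text
t: 5.95
tcp_pos: [0.5537, 0.0993, 0.2352]
tool_rot: [0.992, 0.125, 0.002, 0.0]
ft_force: [-0.6, 0.0, -4.1]
grip_width: 0.374
finger_force: 40.0
{'t': 6.0, 'joint_positions': array([ 8.20760840e-02, -7.67350025e-02,  1.84137425e+00, -4.62444780e-05,
        1.37561517e+00,  1.40211150e+00]), 'qd': array([ 6.96767507e-08,  2.22313883e-02,  3.46829585e-02, -1.43583790e-03,
       -1.16038770e-03,  6.33185788e-04]), 'joint_efforts': array([ 5.76672843e-03, -3.64551580e+01, -4.02305853e+01,  5.01149590e-02,
       -1.03298044e-01,  5.04228392e-04]), 'tcp_pos': array([0.55286965, 0.09924779, 0.23339486]), 'tool_rot': array([9.92149381e-01, 1.25056617e-01, 6.67506173e-04, 5.16315076e-05]), 'ft_force': array([ 0.38883617,  0.41599674, -6.00163049]), 'torque': array([-0.03350513, -0.02424853, -0.0243812 ]), 'finger_force': 39.99745309352875, 'grip_width': 0.3728886290423625}
[-0.11030501  0.33020607  0.03333917]
[-0.10690254  0.32901308  0.03334331]
```

View pics/w3.png

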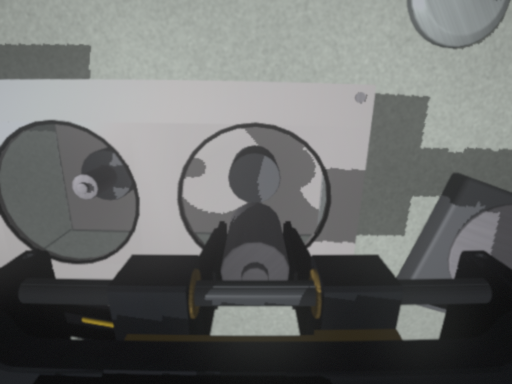

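The weight hangs upright between the fingers, near (255,250), and its pedestal is empty. The wrist force matches about 0.5 kg. Now carrying it over to the scale.

```bash
python3 -m pendant '[[-0.005,0.015,0,0,0,0],[-0.01,0.03,0,0,0,0],[-0.014,0.04,0,0,0,0],[-0.015,0.045,0,0,0,0],[-0.015,0.045,0,0,0,0],[-0.015,0.045,0,0,0,0],[-0.014,0.04,0,0,0,0],[-0.01,0.035,0,0,0,0]]'
python3 -m pendant '[[-0.007,0.022,0,0,0,0],[-0.004,0.013,0,0,0,0],[0,0,0,0,0,0],[0,0,0,0,0,0]]'
python3 - <<'E'
from h import *
import pickle
a=bot.capture("wrist");pickle.dump(a,open('w.pkl','wb'));save(a,'w4.png');s=bot.sense();print(s['t'],s['tcp_pos'],s['tool_rot'],s['ft_force'])
E
```

```text
t: 7.0
tcp_pos: [0.5293, -0.2131, 0.2309]
tool_rot: [0.992, 0.124, -0.001, -0.001]
ft_force: [1.2, -0.2, -3.9]
grip_width: 0.379
finger_force: 40.0
t: 7.5
tcp_pos: [0.529, -0.2465, 0.2325]
tool_rot: [0.992, 0.126, -0.0, -0.0]
ft_force: [-0.9, 0.1, -5.0]
grip_width: 0.371
finger_force: 40.0
7.55 [ 0.52909615 -0.24640886  0.23260137] [ 9.92063852e-01  1.25734837e-01 -7.71156090e-06 -2.54173459e-04] [ 0.29408635  0.34889426 -3.13199958]
```

View pics/w4.png

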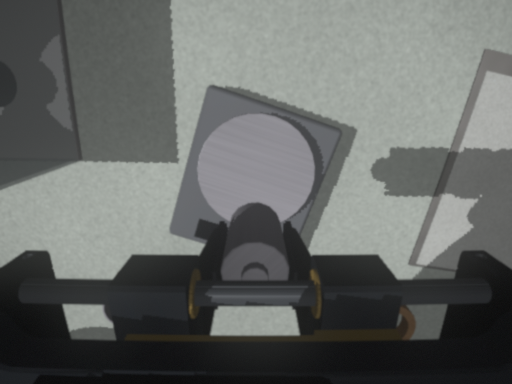

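The pan spans columns 197 to 315 with its top edge at row 113, so its centre is near (256,171). The weight hangs in line with it.

```bash
python3 - <<'E'
from h import *
import pickle
w=pickle.load(open('w.pkl','rb'))
for p in [(256,171),(197,171),(315,171),(256,113)]: print(onz(w,p,.055).round(4))
E
```

```text
[ 0.5331 -0.2475  0.055 ]
[ 0.5158 -0.1799  0.055 ]
[ 0.5505 -0.315   0.055 ]
[ 0.5975 -0.2308  0.055 ]
```

The pan measures 139.5 mm across with its centre at about (0.530, -0.248), and I am within 2 mm of that. The weight's underside is 31 mm below the TCP, so it should touch at TCP z of about 0.0863. I'll descend to about 6 mm above the pan, then creep.

```bash
python3 -m pendant '[[0,0.001,0.015,0,0,0],[0,0,0.025,0,0,0],[0,0,0.03,0,0,0],[0,0,0.03,0,0,0],[0,0,0.025,0,0,0],[0,0,0.015,0,0,0],[0,0,0,0,0,0],[0,0,0,0,0,0]]'
python3 -m pendant '[[0,0,0.001,0,0,0],[0,0,0.001,0,0,0],[0,0,0.001,0,0,0],[0,0,0.0005,0,0,0],[0,0,0,0,0,0]]'
```

```text
t: 8.55
tcp_pos: [0.53, -0.2488, 0.0938]
tool_rot: [0.992, 0.125, 0.001, 0.001]
ft_force: [-1.4, -0.3, -4.9]
grip_width: 0.374
finger_force: 40.0
t: 9.18
tcp_pos: [0.5291, -0.2484, 0.0891]
tool_rot: [0.992, 0.125, -0.0, -0.0]
ft_force: [0.3, 0.1, -4.1]
grip_width: 0.375
finger_force: 40.0
```

```bash
python3 -m pendant '[[0,0,0.0005,0,0,0],[0,0,0.0005,0,0,0],[0,0,0.0005,0,0,0],[0,0,0,0,0,0]]'
python3 -m pendant '[[0,0,0.0005,0,0,0],[0,0,0.0005,0,0,0],[0,0,0,0,0,0]]'
```

```text
t: 9.68
tcp_pos: [0.5291, -0.2484, 0.0876]
tool_rot: [0.992, 0.125, -0.0, -0.0]
ft_force: [0.0, -0.7, -4.8]
grip_width: 0.375
finger_force: 40.0
t: 10.05
tcp_pos: [0.5291, -0.2484, 0.0866]
tool_rot: [0.992, 0.125, -0.0, -0.0]
ft_force: [-0.1, -0.3, -4.4]
grip_width: 0.375
finger_force: 40.0
```

```bash
python3 -m pendant '[[0,0,0.0005,0,0,0],[0,0,0,0,0,0]]'
python3 -m pendant '[[0,0,0.0005,0,0,0],[0,0,0,0,0,0]]'
```

```text
t: 10.3
tcp_pos: [0.5293, -0.2485, 0.0864]
tool_rot: [0.992, 0.125, 0.0, 0.0]
ft_force: [0.2, 0.4, -2.8]
grip_width: 0.376
finger_force: 40.0
t: 10.55
tcp_pos: [0.5293, -0.2485, 0.0864]
tool_rot: [0.992, 0.125, -0.0, 0.0]
ft_force: [-3.0, 0.6, 1.8]
grip_width: 0.371
finger_force: 40.0
```

The force has risen from -4.5 N to about +2 N and z has stopped at the expected height, so the weight is standing on the pan. Releasing it, then lifting away.

```bash
python3 -m pendant '[[0,0,0,0,0,0],[0,0,0,0,0,0]]' - 5
python3 -m pendant '[[0,0,0,0,0,0],[0,0,0,0,0,0],[0,0,0,0,0,0],[0,0,0,0,0,0]]' -0.2
python3 -m pendant '[[0,0,-0.01,0,0,0],[0,0,-0.02,0,0,0],[0,0,-0.03,0,0,0],[0,0,-0.03,0,0,0],[0,0,-0.03,0,0,0],[0,0,-0.02,0,0,0],[0,0,0,0,0,0],[0,0,0,0,0,0]]'
python3 - <<'E'
from h import *
a=bot.capture("wrist");b=bot.capture("top")
i=np.hstack([a["pixels"],b["pixels"][100:300,50:420].repeat(1,0)[:200].copy() if 0 else cv2.resize(b["pixels"][120:300,60:420],(768,384))])
cv2.imwrite('pics/end.png',cv2.resize(cv2.cvtColor(i,cv2.COLOR_RGB2BGR),(800,240),interpolation=cv2.INTER_AREA))
E
```

```text
t: 10.8
tcp_pos: [0.5294, -0.2485, 0.0863]
tool_rot: [0.992, 0.125, 0.0, 0.0]
ft_force: [-3.5, 2.1, 3.9]
grip_width: 0.378
finger_force: 5.0
t: 11.3
tcp_pos: [0.5293, -0.2485, 0.0856]
tool_rot: [0.992, 0.125, 0.0, 0.0]
ft_force: [-0.6, -0.3, -0.1]
grip_width: 0.597
finger_force: 0.0
t: 12.3
tcp_pos: [0.5287, -0.2481, 0.2246]
tool_rot: [0.992, 0.125, -0.001, -0.001]
ft_force: [-0.2, 0.4, -1.0]
grip_width: 0.602
finger_force: 0.0
```

View pics/end.png

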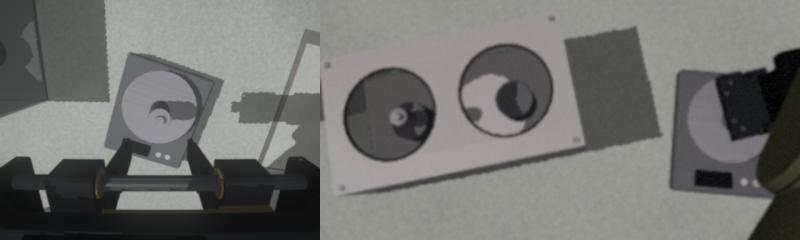

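In the wrist half of the picture the weight stands upright on the pan at about (160,117), clear of the fingers. In the top half the small weight is still on its pedestal at about (398,116). Handing in.

```bash
python3 -c "
from bench import bot
print(bot.finish_job())"
```

```text
the job is handed in; nothing more can be done
None
```

The larger weight stands upright within a few millimetres of the scale pan's centre, the smaller weight was left on its own pedestal, and the job was handed in at about 12 s; no verdict was returned.

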